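# Fetch the gear shaft from the back of the hanger rack

### The job

Three shafts hang one behind another in the keyhole slot of the steel hanger rack. Slide the two front ones out to the slot's wide end one at a time, lift them off and park each in one of the two wooden blocks; then bring the gear shaft out the same way and seat it fully in the bore of the aluminium gearbox housing, and only then hang the other two back in the slot, each at the very place where it hung at the start. Do not disturb the jar and the loose bearing, and leave everything upright, released and at rest.

Things in the scene. Friction and masses are not known exactly. Their poses are not given: they have to be found in the camera images.
- thick_shaft: Steel shaft, thick round head 36 mm in diameter on a smooth flange 50 mm in diameter (z 0 to 6 mm); 0.5 kg. Origin: centre of the flange's underside, z up. Below: neck 10 mm thick to z -13 mm, then body 22 mm thick to z -63 mm with a tapered foot. The head, to hold it by, ends at z 45 mm. Hangs in front or in the middle.
- thin_shaft: Steel shaft, thin round head 16 mm in diameter on a smooth flange 50 mm in diameter (z 0 to 6 mm); 0.28 kg. Origin: centre of the flange's underside, z up. Below: neck 10 mm thick to z -13 mm, then body 22 mm thick to z -63 mm with a tapered foot. The head, to hold it by, ends at z 45 mm. Hangs in front or in the middle.
- gear_shaft: Steel shaft whose flange is a toothed gear wheel, 53 mm over the teeth (z 0 to 10 mm), with a round head 24 mm in diameter; 0.38 kg. Origin: centre of the flange's underside, z up. Below: neck 10 mm thick to z -13 mm, then body 22 mm thick to z -63 mm with a tapered foot. The head, to hold it by, ends at z 45 mm. Hangs rearmost.
- rack: Fixed steel rack, plate 250 (x) by 110 mm, top at z 90 mm, 8 mm thick. Origin on the bench under its middle; x along the slot, away from the robot (yaw within 0.4). Keyhole on y = 0: opening 36 mm across at x = -85 mm, then a 15 mm slot to x = 105 mm. Shafts hang by the flange, origin at z 90 mm, neck in the slot, near x = -25, 35, 95 mm; the body passes only the opening, the flange not even that.
- block_a: Fixed block of pale wood, 70 x 70 mm and 70 mm high, with a vertical 36 mm hole right through its middle: a shaft's body drops in, its flange rests on the top. Origin: centre of its underside on the bench; z up. Place and yaw vary. One of two alike.
- block_b: Fixed block of pale wood, 70 x 70 mm and 70 mm high, with a vertical 36 mm hole right through its middle: a shaft's body drops in, its flange rests on the top. Origin: centre of its underside on the bench; z up. Place and yaw vary. One of two alike.
- housing: Fixed gearbox housing of bare aluminium with two bolted feet, 100 x 84 mm over all; upright part 70 x 78 mm, 70 mm high, with a vertical 36 mm bore right through its middle: the gear shaft's body drops in, its wheel rests on the top. Origin: centre of its underside on the bench; z up. Place and yaw vary.
- jar: Closed white jar with a black lid, 64 mm in diameter, 68 mm high, standing loose on the bench; not to be disturbed. Origin: centre of its underside.
- bearing: Loose steel bearing ring lying flat on the bench, 56 mm outside, 24 mm bore, 16 mm high; not to be disturbed. Origin: centre of its underside.

How it is judged:
By the outcome, as a careful person would: the job done as asked, in the order asked, and still so for the second after the job is handed in, with the robot touching nothing.
It also fails if it takes over 144 s, if anything falls off the work surface, if the arm or the gripper's body presses on something with over 40 N, if the wrist force passes 120 N, or if a joint passes its speed limit or range.

### The arm

A 7-joint arm with a two-finger parallel gripper is mounted at the origin on the work surface. World frame = base frame: x ahead of the robot, y to its left, z up, the work surface at z = 0. Lengths are in mm, angles in rad, forces in N, time in s.
With the tool pointing down it reaches from about 400 to 875 mm from the base axis. Payload 4.4 kg.
Tool frame: the origin (TCP) lies midway between the tips of the shut fingers; the grasp point (between the pads) lies 19 mm behind it; z points along the fingers, y is the line along which they close (so a half turn about z gives the same grasp; the last joint's range is limited). The gripper opens to 85 mm and grips with 20 to 120 N. Pads are 22 mm wide; open, the fingers measure 114 mm over their backs; the gripper's body (76 mm by 85 mm) begins 54 mm behind the grasp point. The pads swing forward as they close: fully open they stand 13 mm farther back than shut.
Start: joints at [1.076, 0.628, 0.038, 1.517, -0.027, 0.996, -0.02], TCP at [270.285, -591.155, 231.313] pointing down, gripper open.
Joint ranges: [-3.06, 3.06], [-0.37, 2.12], [-1.25, 1.32], [0.18, 2.47], [-1.1, 4.24], [0.23, 1.98], [-2.94, 2.94]. Speed limits (rad/s): [2.57, 2.57, 3.14, 3.14, 3.14, 3.14, 3.14].

### API

Orientations are given as [roll, pitch, yaw] about the fixed x, y, z axes, in that order (R = Rz(yaw) Ry(pitch) Rx(roll)).
In Python, from cell import readout, optics, order gives the robot as it stands.
- The arm moves only by the shell command python3 -m jog 'ROWS'. ROWS is a JSON object of lists of equal length, an entry for each row: "claw": the opening, from 0 (shut) to 1 (fully open); "xyz": the shift along the tool's x, y, z each as a share of 0.1 m, from -1 to 1, a list of three; "twist": the turn, a rotation vector about the tool's x, y, z each as a share of 180 degrees, from -1 to 1, a list of three. A call has 1 to 12 rows; each row shifts and turns the commanded pose from where the row before left it, along the tool's axes as they then stand; what a row does not reach is not made up. A row lasts 1/8 s, in which the tool goes at most 62.5 mm and 10.7 degrees, less where a joint would pass 70% of its speed; a pose out of reach is approached as far as the arm can. A call with a number of a shift or a turn outside -1 to 1 is refused whole. A call with a gripper value outside its range is refused whole. The fingers move at their own pace and stop on an object; the grip force is fixed at half the most. Time passes only in rows, so rows that do not move let the fingers close. It gives the time, the measured TCP pose, the force, the opening and the grip force at its end, in the units of the state.
- readout.read_state(): the state, without advancing time (a new reading comes with each control period).
- optics.get_image(name): name is "scene" or "top" or "wrist"; returns a dict with "color" (480x640x3 uint8, red, green, blue), "fovy" (degrees; the focal length in pixels is half the picture's height over the tangent of half this angle, whatever the lens; pixels are square), "cx", "cy" (the principal point, pixels), "view" (4x4, takes a point from world to camera coordinates). Camera axes: x right, y up, looking along -z (the intrinsics and any distortion apply to the point x, -y, -z); pixel columns grow to the right and rows downward; lengths in mm; the calibration is good to about 2 mm. The wrist camera is an equidistant fisheye: a pixel r from the principal point sees the ray r / f radians off the axis. A picture is of the moment at which its call begins. There is no depth.
- order.finish_job(): hands the job in; it is judged then, once.
Trained networks look in the newest picture that a camera, given by its name, has taken for a name from the list of things; names that differ only in an ending like _2 or _b are one class to them, and where a whole thing is asked for, a point or a joint stands for the part that bears it (a point fixed in the world has none). Each returns a list of dicts, best first, with "score" (0 to 1); they miss things now and then, are a little off and sometimes report something else, mostly with a low value. They report only what shows in the picture. A call takes as long as a camera call.
- optics.boxes_of(camera, label): "rect" ([left, top, width, height] in pixels, round what is visible of it).
The state is a dict: "clock": time; "qpos": joint angles; "qd": joint speeds; "tau": joint torques, N m; "eef_pos": TCP position; "tool_rot": TCP orientation; "force": force on the tool from outside, world axes, zero at the start; "torque": the same for the moment, N m; "width": finger opening in mm; "gripper_force": force on a finger pad.
Only numpy, scipy, OpenCV 4.12 (cv2) and the standard library are available. Lean on these libraries where they do the work, as an engineer would, in place of code of your own. Each camera call takes 0.05 s, during which the arm holds its last target. There are 200 camera calls.

## Working session

There is one attempt and no reset: what is moved stays moved. The work goes in short steps, Python scripts to look and compute and a shell command to move; the robot and the scene stay as the last step left them, time stands still between calls to the robot, and variables do not carry over. Pictures are saved under pics/ and viewed, at most 14 in all, crops included, and the job is handed in when it is done.

```bash
mkdir -p pics; ls
python3 - <<'E'
from cell import readout, optics
import cv2
print(readout.read_state())
for n in ("scene","top"):
    im=optics.get_image(n); cv2.imwrite(f"pics/{n}0.png",im["color"][:,:,::-1]); print(n,im["fovy"],im["cx"],im["cy"],im["view"])
    for l in ["thick_shaft","thin_shaft","gear_shaft","rack","block_a","housing","jar","bearing"]:
        print(l,[(b["rect"],round(b["score"],2)) for b in optics.boxes_of(n,l)][:3])
E
```

```text
pics
{'clock': 0.0, 'qpos': array([ 1.07619868,  0.62936386,  0.03849411,  1.5183673 , -0.02702297,
        0.99630384, -0.02000391]), 'qd': array([ 2.18328087e-04,  5.03763429e-05, -4.74438745e-04, -1.86835293e-03,
       -1.08263828e-03,  4.31816161e-04, -9.18094785e-04]), 'tau': array([-7.12491401e-04, -5.63398826e+01,  1.22571845e+00, -1.93446815e+01,
        1.09481442e-02,  1.05473486e-02, -1.13634908e-05]), 'eef_pos': array([ 269.99871752, -590.57970896,  230.37878162]), 'tool_rot': array([-3.13967016e+00,  3.77944436e-05,  4.28739088e-01]), 'force': array([ 0.23834902,  0.09419742, -0.55497757]), 'torque': array([-0.04233044, -0.0472446 , -0.00939942]), 'gripper_force': 0.0, 'width': 85.40622432914986}
scene 49.33344998674286 311.21590885338225 235.96329070500016 [[ 4.04955521e-01  9.14324326e-01  4.69617981e-03 -1.63125713e+02]
 [-5.39230608e-01  2.34671800e-01  8.08801272e-01  2.68842378e+02]
 [ 7.38404617e-01 -3.30060864e-01  5.88063303e-01 -1.28810574e+03]
 [ 0.00000000e+00  0.00000000e+00  0.00000000e+00  1.00000000e+00]]
thick_shaft [([433.4, 159.9, 31.5, 33.1], 0.67)]

[... 589 characters left out ...]
2465327e-02 -5.05145582e+01]
 [ 9.91067734e-01 -2.96473050e-02  1.30022243e-01 -5.64229448e+02]
 [-1.30867817e-01 -2.86223167e-02  9.90986568e-01 -8.43658954e+02]
 [ 0.00000000e+00  0.00000000e+00  0.00000000e+00  1.00000000e+00]]
thick_shaft [([154.9, 229.5, 37.2, 31.2], 0.9)]
thin_shaft [([160.2, 267.3, 28.8, 25.2], 0.94), ([331.5, 283.2, 43.8, 47.9], 0.7)]
gear_shaft [([154.8, 193.3, 32.8, 32.3], 0.71), ([369.8, 175.0, 52.9, 52.6], 0.43)]
rack [([143.0, 188.2, 85.9, 150.9], 0.66)]
block_a [([332.4, 285.1, 42.3, 49.5], 0.91), ([368.4, 172.9, 50.8, 55.6], 0.63)]
housing [([427.1, 267.5, 70.6, 65.7], 0.87)]
jar [([464.9, 192.8, 44.1, 39.6], 0.81)]
bearing [([307.2, 166.8, 29.7, 26.4], 0.77)]
```

View pics/scene0.png

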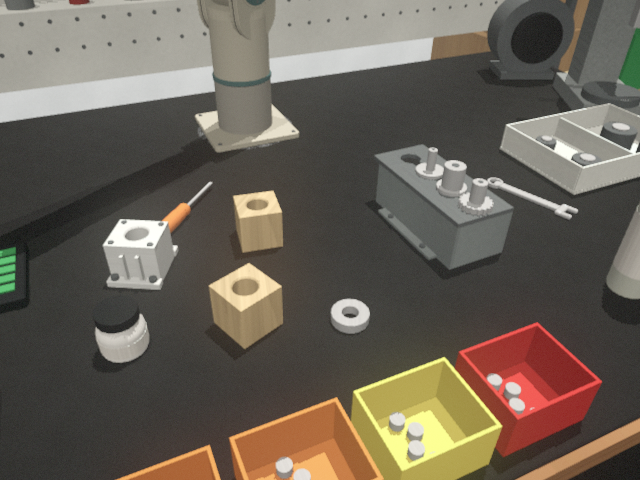

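View pics/top0.png

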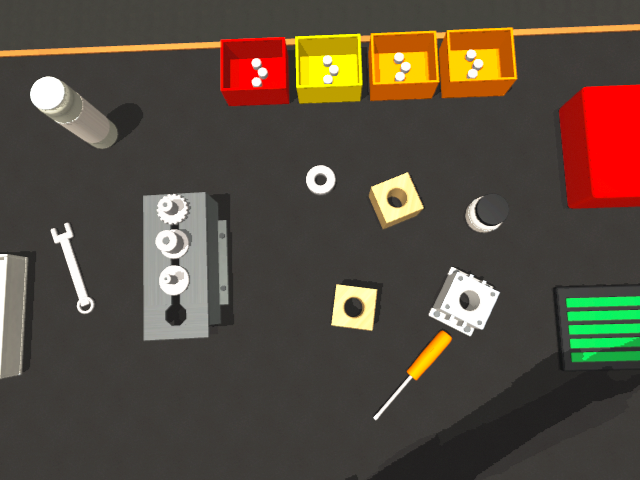

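The scene shows, in the rack's slot, the thin shaft in front, then the thick one, then the gear (top view: about (174,280), (172,243), (172,209), with the opening at (175,316)). The blocks are at (354,307) and (397,198), the housing at (470,300), the jar at (487,212) and the bearing at (320,180). The networks' boxes agree with this, so I'll zoom in for accuracy.

```bash
cat > h.py <<'E'
import numpy as np, cv2
from cell import readout, optics
def ray(im,uv):
    f=240/np.tan(np.radians(im["fovy"]/2)); V=np.array(im["view"])
    d=np.array([(uv[0]-im["cx"])/f,-(uv[1]-im["cy"])/f,-1.])
    R=V[:3,:3]; return -R.T@V[:3,3], R.T@d
def at(im,uv,z):
    c,d=ray(im,uv); return c+d*(z-c[2])/d[2]
def proj(im,p):
    f=240/np.tan(np.radians(im["fovy"]/2)); V=np.array(im["view"])
    q=V[:3,:3]@np.asarray(p,float)+V[:3,3]
    x,y,z=q[0],-q[1],-q[2]
    if im["fish"]:
        r=np.hypot(x,y); s=np.arctan2(r,z)/r*f
        return np.array([im["cx"]+x*s,im["cy"]+y*s])
    return np.array([im["cx"]+f*x/z,im["cy"]+f*y/z])
def get(n):
    im=optics.get_image(n); im["fish"]=n=="wrist"; return im
def zoom(im,x,y,w,h,k,name):
    c=cv2.resize(im["color"][y:y+h,x:x+w,::-1],None,fx=k,fy=k,interpolation=cv2.INTER_CUBIC)
    cv2.imwrite("pics/"+name,c)
E
python3 - <<'E'
from h import *
im=get("top")
zoom(im,140,183,96,164,3.6,"a.png"); a=cv2.imread("pics/a.png")
zoom(im,328,168,180,172,3.4,"b.png"); b=cv2.imread("pics/b.png")[:590,:445+160]
# combine rack on its own
cv2.imwrite("pics/a.png",a)
for n,uv,z in [("opening",(175,316),90),("thin top",(174,280),45+90),("blk near",(354,307),70),("blk far",(397,198),70),("hous",(470,300),70),("jar",(490,210),68),("bear",(320,180),16),("gear",(170,207),135),("thick",(171,241),135)]:
    print(n,at(im,uv,z).round(0))
E
```

```text
opening [441. 182.  90.]
thin top [499. 169. 135.]
blk near [ 448. -122.   70.]
blk far [ 637. -204.   70.]
hous [ 455. -320.   70.]
jar [ 611. -365.   68.]
bear [689. -67.  16.]
gear [620. 178. 135.]
thick [563. 175. 135.]
```

View pics/a.png

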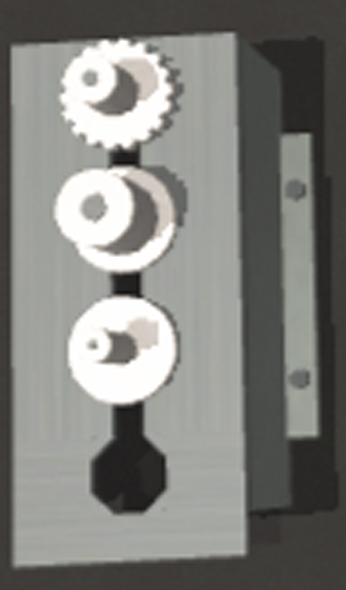

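View pics/b.png

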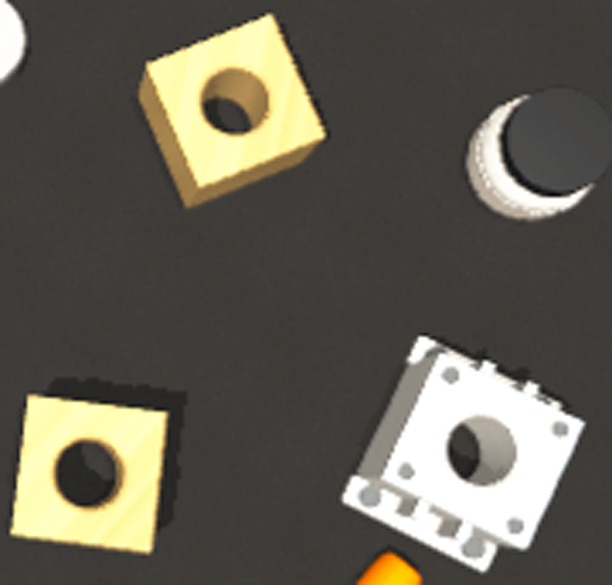

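The crops show the rack plate's corners at crop (10,45), (236,33), (246,553) and (13,566), with the opening at (129,472). The hole centres are far block (235,101), near block (89,473) and housing (481,450).

Run:
```python
from h import *
im=get("top")
A=lambda u,v:(u/3.6+140-.36,v/3.6+183-.36); B=lambda u,v:(u/3.4+328-.35,v/3.4+168-.35)
c=[at(im,A(*p),90)[:2] for p in [(10,45),(236,33),(246,553),(13,566)]]
c=np.array(c); print(c.round(1), [np.linalg.norm(c[i]-c[i-1]).round(1) for i in range(4)])
# rack local corners: far-left(+x,+y), far-right(+x,-y), near-right, near-left
L=np.array([(125,55),(125,-55),(-125,-55),(-125,55)])
m=c.mean(0); H=(c-m).T@L; yaw=np.arctan2(H[1,0]-H[0,1],H[0,0]+H[1,1])
R=np.array([[np.cos(yaw),-np.sin(yaw)],[np.sin(yaw),np.cos(yaw)]])
print("rack",m.round(1),yaw.round(4))
for x in(-85,-25,35,95): print(x,(m+R@[x,0]).round(1))
print("opening",at(im,A(129,472),90).round(1))
for n,p in dict(thin=(94,345),thick=(94,208),gear=(90,77)).items(): 
    q=at(im,A(*p),135)[:2]; print(n,q.round(1),(R.T@(q-m)).round(1))
for n,q in dict(far=[(147,64),(272,14),(326,136),(202,187)],near=[(27,395),(167,411),(151,553),(11,535)],).items():
    q=np.array([at(im,B(*p),70)[:2] for p in q]); print(n,q.mean(0).round(1),[np.linalg.norm(q[i]-q[i-1]).round(1) for i in range(4)])
for n,p in dict(far=(235,101),near=(89,473),hous=(481,450)).items(): print(n,at(im,B(*p),70).round(1))
# scene predictions as cross-check
s=get("scene")
for n,p in dict(near=(447,-122,70),far=(637,-204,70),hous=(455,-320,70)).items(): print(n,proj(s,p).round(1))
for x in(-25,35,95): print(proj(s,[*(m+R@[x,0]),135]).round(1))
zoom(s,370,130,150,130,5,"c.png")
w=get("wrist"); print(w["cx"],w["cy"],w["fovy"])
```

```text
[[652.3 242.5]
 [654.6 131.7]
 [406.1 125.6]
 [402.7 235.4]] [np.float64(249.7), np.float64(110.9), np.float64(248.6), np.float64(109.9)]
rack [528.9 183.8] 0.0264
-85 [443.9 181.6]
-25 [503.9 183.1]
35 [563.9 184.7]
95 [623.9 186.3]
opening [444.9 181.2  90. ]
thin [501.9 182.8] [-27.   -0.2]
thick [564.1 183.9] [35.1 -0.9]
gear [624.8 186.7] [95.9  0.4]
far [ 638.7 -204.3] [np.float64(70.7), np.float64(70.5), np.float64(70.1), np.float64(69.4)]
near [ 448.8 -121.2] [np.float64(70.8), np.float64(71.3), np.float64(71.5), np.float64(70.7)]
far [ 638.2 -203.4   70. ]
near [ 448.9 -121.2   70. ]
hous [ 455.3 -318.1   70. ]
near [255.6 202.7]
far [243.9 284.5]
hous [135.3 232.7]
[433. 149.]
[455.  164.1]
[479.4 180.9]
314.85285301571275 239.13976230098925 65.70646984690485
```

View pics/c.png

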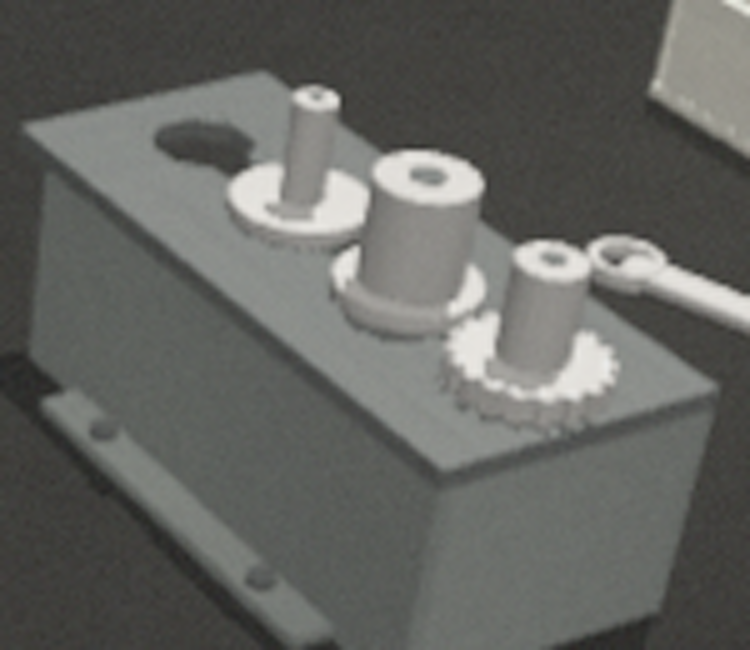

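The shafts lie on the slot axis where expected, and both cameras agree to within about 2 mm. Tool yaw will be 0.026 throughout. Next I rotate and travel toward the thin shaft.

```bash
python3 -m jog '{"claw":[1,1,1,1,1,1,1,1,1,1,1,1],"xyz":[[0,0,0],[0,0,0],[0,0,0],[0.16,-0.48,0],[0.16,-0.48,0],[0.16,-0.48,0],[0.16,-0.48,0],[0.16,-0.48,0],[0.16,-0.48,0],[0.16,-0.48,0],[0.16,-0.48,0],[0.16,-0.48,0]],"twist":[[0,0,0.0427],[0,0,0.0427],[0,0,0.0427],[0,0,0],[0,0,0],[0,0,0],[0,0,0],[0,0,0],[0,0,0],[0,0,0],[0,0,0],[0,0,0]]}'
cat >> h.py <<'E'
def rel(x,y,z):
    "tool-axis shift (units of 0.1 m) from the measured TCP to world x,y,z; yaw error"
    s=readout.read_state(); from scipy.spatial.transform import Rotation as Ro
    R=Ro.from_euler("xyz",s["tool_rot"]).as_matrix(); d=R.T@(np.array([x,y,z])-s["eef_pos"])
    print(s["clock"],s["eef_pos"].round(1),s["tool_rot"].round(4),"F",s["force"].round(1),"w",round(s["width"],1),"->",(d/100).round(3))
E
python3 -c "
from h import *
rel(502,183.1,230)"
```

```text
clock: 2.6
eef_pos: [403.5, -154.0, 231.7]
tool_rot: [3.141, -0.001, 0.026]
force: [0.5, -0.4, 0.1]
width: 85.1
gripper_force: 0.0
2.6 [ 403.5 -154.   231.7] [ 3.1413e+00 -1.2000e-03  2.6300e-02] F [ 0.5 -0.4  0.1] w 85.1 -> [ 1.073 -3.344  0.017]
```

```bash
python3 -m jog '{"claw":[1,1,1,1,1,1,1,1,1,1],"xyz":[[0.134,-0.418,0],[0.134,-0.418,0],[0.134,-0.418,0],[0.134,-0.418,0],[0.134,-0.418,0],[0.134,-0.418,0],[0.134,-0.418,0],[0.134,-0.418,0],[0,0,0],[0,0,0]],"twist":[[0,0,0],[0,0,0],[0,0,0],[0,0,0],[0,0,0],[0,0,0],[0,0,0],[0,0,0],[0,0,0],[0,0,0]]}'
python3 -c "
from h import *
rel(502,183.1,230)
w=get('wrist'); cv2.imwrite('pics/w1.png',w['color'][:,:,::-1])
for x,y in [(502,183.1),(564,184.5),(624.5,186.4)]: print(proj(w,(x,y,135)).round(1),proj(w,(x,y,96)).round(1))
print(proj(w,(444,181.6,90)))
"
```

```text
clock: 3.85
eef_pos: [500.9, 180.9, 231.2]
tool_rot: [3.141, 0.001, 0.026]
force: [-0.1, -0.9, -0.3]
width: 85.5
gripper_force: 0.0
3.85 [500.9 180.9 231.2] [3.1407e+00 5.0000e-04 2.6200e-02] F [-0.1 -0.9 -0.3] w 85.5 -> [ 0.011 -0.021  0.012]
[310.3 239. ] [310.8 223.7]
[310.4 146.1] [310.9 143. ]
[309.9  52.6] [310.5  62.4]
[311.03803726 288.4719859 ]
```

View pics/w1.png

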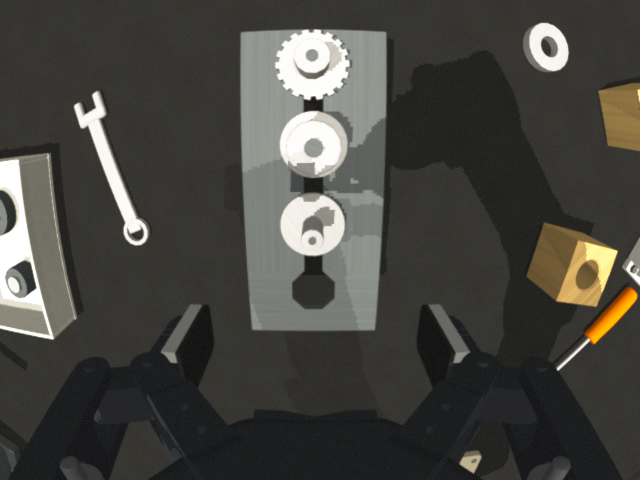

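Wrist picture: the thin head's top is at (312,240) against a predicted (310,239), and the slot is at column 313. That is about 1 mm off, so I descend.

```bash
python3 -m jog '{"claw":[1,1,1,1,1,1,1,1,1,1],"xyz":[[0.01,-0.012,0.2],[0,0,0.2],[0,0,0.2],[0,0,0.2],[0,0,0.2],[0,0,0.2],[0,0,0.08],[0,0,0],[0,0,0],[0,0,0]],"twist":[[0,0,0],[0,0,0],[0,0,0],[0,0,0],[0,0,0],[0,0,0],[0,0,0],[0,0,0],[0,0,0],[0,0,0]]}'
```

```text
clock: 5.15
eef_pos: [502.7, 182.9, 104.1]
tool_rot: [-3.141, -0.001, 0.026]
force: [0.2, -0.5, 0.3]
width: 85.2
gripper_force: 0.0
```

```bash
python3 -m jog '{"claw":[0,0,0,0,0,0,0,0],"xyz":[[0,0,0],[0,0,0],[0,0,0],[0,0,0],[0,0,0],[0,0,0],[0,0,0],[0,0,0]],"twist":[[0,0,0],[0,0,0],[0,0,0],[0,0,0],[0,0,0],[0,0,0],[0,0,0],[0,0,0]]}'
```

```text
clock: 6.15
eef_pos: [502.2, 183.1, 103.4]
tool_rot: [-3.141, -0.0, 0.026]
force: [-1.5, 0.7, 3.6]
width: 14.1
gripper_force: 58.4
```

```bash
python3 -m jog '{"claw":[0,0,0,0,0,0,0,0,0,0,0,0],"xyz":[[0,0,-0.02],[0,0,0],[-0.07,0,0],[-0.07,0,0],[-0.07,0,0],[-0.07,0,0],[-0.07,0,0],[-0.07,0,0],[-0.08,0,0],[-0.08,0,0],[0,0,0],[0,0,0]],"twist":[[0,0,0],[0,0,0],[0,0,0],[0,0,0],[0,0,0],[0,0,0],[0,0,0],[0,0,0],[0,0,0],[0,0,0],[0,0,0],[0,0,0]]}'
```

```text
clock: 7.65
eef_pos: [444.6, 181.4, 105.4]
tool_rot: [-3.141, -0.001, 0.026]
force: [0.6, 1.2, -2.5]
width: 14.2
gripper_force: 58.4
```

```bash
python3 -m jog '{"claw":[0,0,0,0,0,0,0,0,0,0,0,0],"xyz":[[0,0,-0.1],[0,0,-0.2],[0,0,-0.2],[0,0,-0.2],[0,0,-0.2],[0,0,-0.2],[0,0,0],[0.1,0.3,0],[0.2,0.45,0],[0.2,0.45,0],[0.2,0.45,0],[0.2,0.45,0]],"twist":[[0,0,0],[0,0,0],[0,0,0],[0,0,0],[0,0,0],[0,0,0],[0,0,0],[0,0,0],[0,0,0],[0,0,0],[0,0,0],[0,0,0]]}'
python3 -c "
from h import *
rel(638.4,-203.8,216)"
```

```text
clock: 9.15
eef_pos: [539.7, -27.7, 214.5]
tool_rot: [-3.141, 0.001, 0.026]
force: [1.0, 0.4, -4.1]
width: 14.5
gripper_force: 58.7
9.15 [539.7 -27.7 214.5] [-3.1414e+00  1.3000e-03  2.6300e-02] F [ 1.   0.4 -4.1] w 14.5 -> [ 0.94   1.786 -0.017]
```

```bash
python3 -m jog '{"claw":[0,0,0,0,0,0,0,0],"xyz":[[0.2,0.4,0],[0.2,0.4,0],[0.2,0.4,0],[0.2,0.4,0],[0.1,0.15,0],[0,0,0],[0,0,0],[0,0,0]],"twist":[[0,0,0],[0,0,0],[0,0,0],[0,0,0],[0,0,0],[0,0,0],[0,0,0],[0,0,0]]}'
python3 -c "
from h import *
rel(638.4,-203.8,84)"
```

```text
clock: 10.15
eef_pos: [633.9, -197.2, 215.2]
tool_rot: [-3.141, 0.001, 0.028]
force: [0.3, -0.0, -4.0]
width: 14.3
gripper_force: 58.8
10.15 [ 633.9 -197.2  215.2] [-3.1406e+00  7.0000e-04  2.8000e-02] F [ 0.3 -0.  -4. ] w 14.3 -> [0.044 0.069 1.312]
```

```bash
python3 -m jog '{"claw":[0,0,0,0,0,0,0,0,0,0,0],"xyz":[[0.044,0.069,0],[0,0,0],[0,0,0.2],[0,0,0.2],[0,0,0.2],[0,0,0.2],[0,0,0.2],[0,0,0.2],[0,0,0.1],[0,0,0],[0,0,0]],"twist":[[0,0,0],[0,0,0],[0,0,0],[0,0,0],[0,0,0],[0,0,0],[0,0,0],[0,0,0],[0,0,0],[0,0,0],[0,0,0]]}'
```

```text
clock: 11.52
eef_pos: [639.3, -205.8, 85.6]
tool_rot: [3.141, -0.001, 0.026]
force: [0.2, -0.1, -3.8]
width: 14.3
gripper_force: 59.2
```

```bash
python3 -m jog '{"claw":[0,0,0,0],"xyz":[[0,0,0.01],[0,0,0.008],[0,0,0],[0,0,0]],"twist":[[0,0,0],[0,0,0],[0,0,0],[0,0,0]]}'
```

```text
clock: 12.02
eef_pos: [638.9, -205.6, 83.6]
tool_rot: [3.142, -0.0, 0.026]
force: [-0.4, -0.7, -3.9]
width: 14.6
gripper_force: 59.2
```

```bash
python3 -m jog '{"claw":[0,0,0],"xyz":[[0,0,0.012],[0,0,0],[0,0,0]],"twist":[[0,0,0],[0,0,0],[0,0,0]]}'
```

```text
clock: 12.4
eef_pos: [638.9, -205.6, 83.5]
tool_rot: [-3.142, -0.0, 0.026]
force: [-2.5, 1.7, 6.1]
width: 14.5
gripper_force: 59.8
```

```bash
python3 -m jog '{"claw":[1,1,1,1,1,1,1,1,1,1,1],"xyz":[[0,0,0],[0,0,0],[0,0,0],[0,0,0],[0,0,-0.1],[0,0,-0.2],[0,0,-0.2],[0,0,-0.2],[0,0,-0.2],[0,0,-0.2],[0,0,-0.15]],"twist":[[0,0,0],[0,0,0],[0,0,0],[0,0,0],[0,0,0],[0,0,0],[0,0,0],[0,0,0],[0,0,0],[0,0,0],[0,0,0]]}'
python3 -c "
from h import *
im=get('top'); zoom(im,328,168,180,172,3.4,'d.png')
for z in (76,115): print(((proj(im,(638.4,-203.8,z))-(327.65,167.65))*3.4).round())
rel(563.9,184,206)"
```

```text
clock: 13.78
eef_pos: [639.5, -205.8, 210.0]
tool_rot: [3.141, -0.003, 0.026]
force: [-1.1, 0.5, -0.3]
width: 85.4
gripper_force: 0.0
[237.  98.]
[247.  80.]
13.825 [ 640.4 -206.2  211.7] [ 3.1399 -0.0053  0.0262] F [ 0.4 -0.   0.8] w 85.2 -> [-0.663 -3.92   0.047]
```

View pics/d.png

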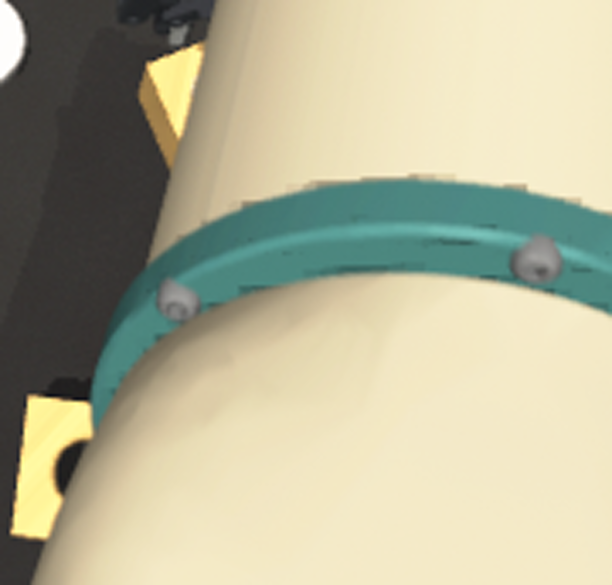

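The arm hides the block in this picture, so I'll check the parked shaft later. Next I move to the thick shaft.

```bash
python3 -m jog '{"claw":[1,1,1,1,1,1,1,1,1,1,1,1],"xyz":[[-0.066,-0.391,0],[-0.066,-0.391,0],[-0.066,-0.391,0],[-0.066,-0.391,0],[-0.066,-0.391,0],[-0.066,-0.391,0],[-0.066,-0.391,0],[-0.066,-0.391,0],[-0.066,-0.391,0],[-0.066,-0.391,0],[0,0,0],[0,0,0]],"twist":[[0,0,0],[0,0,0],[0,0,0],[0,0,0],[0,0,0],[0,0,0],[0,0,0],[0,0,0],[0,0,0],[0,0,0],[0,0,0],[0,0,0]]}'
python3 -c "
from h import *
rel(563.9,184,104)
w=get('top'); zoom(w,328,168,180,172,3.4,'d2.png')
w=get('wrist'); w2=w; print(proj(w,(563.9,184,135)))
cv2.imwrite('pics/w2.png',w['color'][:,:,::-1])"
```

```text
clock: 15.32
eef_pos: [562.6, 182.8, 207.4]
tool_rot: [3.141, -0.0, 0.026]
force: [0.9, -1.1, -0.3]
width: 85.1
gripper_force: 0.0
15.325 [562.6 182.8 207.4] [ 3.1407e+00 -1.0000e-04  2.6300e-02] F [ 0.9 -1.1 -0.3] w 85.1 -> [ 0.013 -0.012  1.034]
[310.32519013 250.91415699]
```

View pics/w2.png

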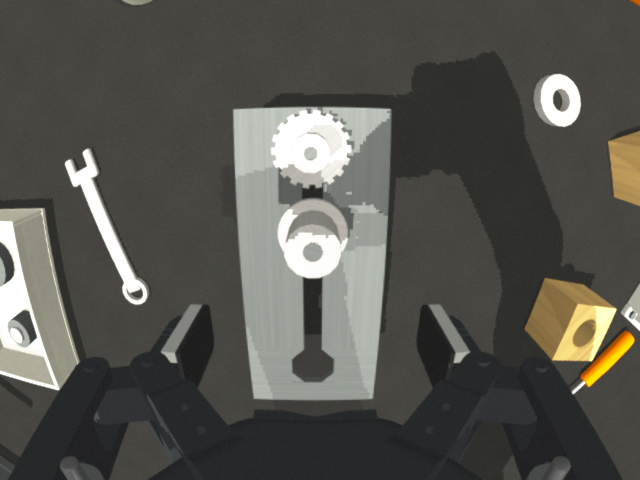

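View pics/d2.png

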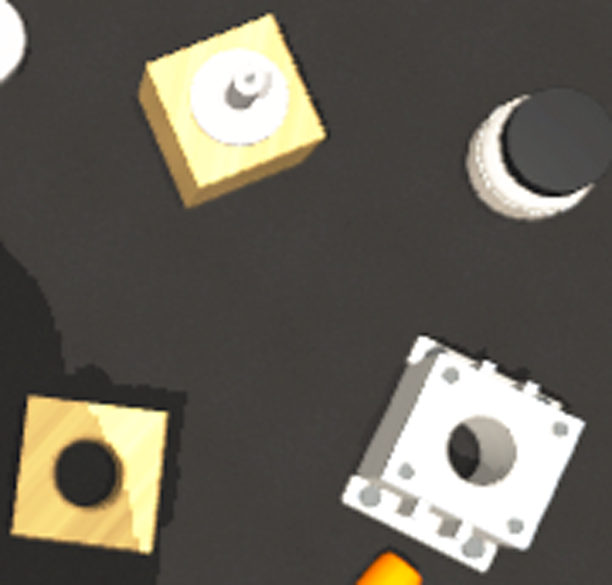

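The thin shaft is parked upright (flange at (240,97) in the crop). The thick head is seen at (312,252), predicted (310,251). I go down and grip.

```bash
python3 -m jog '{"claw":[1,1,1,1,1,1,1,1,0,0,0,0],"xyz":[[0.01,-0.005,0.2],[0,0,0.2],[0,0,0.2],[0,0,0.2],[0,0,0.15],[0,0,0.07],[0,0,0],[0,0,0],[0,0,0],[0,0,0],[0,0,0],[0,0,0]],"twist":[[0,0,0],[0,0,0],[0,0,0],[0,0,0],[0,0,0],[0,0,0],[0,0,0],[0,0,0],[0,0,0],[0,0,0],[0,0,0],[0,0,0]]}'
```

```text
clock: 16.92
eef_pos: [563.8, 183.9, 105.9]
tool_rot: [3.141, -0.001, 0.026]
force: [-1.3, 0.8, 5.2]
width: 34.8
gripper_force: 60.1
```

```bash
python3 -m jog '{"claw":[0,0,0],"xyz":[[0,0,0],[0,0,0],[0,0,0]],"twist":[[0,0,0],[0,0,0],[0,0,0]]}'
```

```text
clock: 17.3
eef_pos: [563.8, 183.9, 105.9]
tool_rot: [3.142, -0.001, 0.026]
force: [-0.8, -1.0, 5.3]
width: 34.9
gripper_force: 60.2
```

```bash
python3 -m jog '{"claw":[0,0,0,0,0,0,0,0,0,0,0,0],"xyz":[[0,0,-0.022],[0,0,0],[-0.12,0,0],[-0.15,0,0],[-0.15,0,0],[-0.15,0,0],[-0.15,0,0],[-0.15,0,0],[-0.15,0,0],[-0.12,0,0],[-0.06,0,0],[0,0,0]],"twist":[[0,0,0],[0,0,0],[0,0,0],[0,0,0],[0,0,0],[0,0,0],[0,0,0],[0,0,0],[0,0,0],[0,0,0],[0,0,0],[0,0,0]]}'
```

```text
clock: 18.8
eef_pos: [443.5, 181.0, 107.6]
tool_rot: [-3.142, -0.0, 0.027]
force: [0.1, -0.3, -3.3]
width: 34.2
gripper_force: 60.1
```

```bash
python3 -m jog '{"claw":[0,0,0,0,0,0,0,0,0,0,0,0],"xyz":[[0,0,-0.1],[0,0,-0.2],[0,0,-0.2],[0,0,-0.2],[0,0,-0.2],[0,0,-0.1],[0,0,0],[0,0.25,0],[0,0.4,0],[0,0.4,0],[0,0.4,0],[0,0.4,0]],"twist":[[0,0,0],[0,0,0],[0,0,0],[0,0,0],[0,0,0],[0,0,0],[0,0,0],[0,0,0],[0,0,0],[0,0,0],[0,0,0],[0,0,0]]}'
python3 -c "
from h import *
rel(448.9,-121.2,86.5)"
```

```text
clock: 20.3
eef_pos: [448.0, -5.4, 206.8]
tool_rot: [3.142, 0.001, 0.026]
force: [-0.4, -0.8, -3.2]
width: 34.3
gripper_force: 60.5
20.3 [448.   -5.4 206.8] [3.1415e+00 1.3000e-03 2.6400e-02] F [-0.4 -0.8 -3.2] w 34.3 -> [-0.02   1.158  1.203]
```

```bash
python3 -m jog '{"claw":[0,0,0,0,0,0],"xyz":[[0,0.4,0],[0,0.4,0],[0,0.3,0],[-0.02,0.1,0],[0,0,0],[0,0,0]],"twist":[[0,0,0],[0,0,0],[0,0,0],[0,0,0],[0,0,0],[0,0,0]]}'
python3 -c "
from h import *
rel(448.9,-121.2,86.5)"
```

```text
clock: 21.05
eef_pos: [449.6, -122.5, 207.2]
tool_rot: [-3.141, 0.001, 0.028]
force: [-0.2, 0.8, -4.4]
width: 34.3
gripper_force: 60.7
21.05 [ 449.6 -122.5  207.2] [-3.1406e+00  6.0000e-04  2.8400e-02] F [-0.2  0.8 -4.4] w 34.3 -> [-0.006 -0.012  1.207]
```

```bash
python3 -m jog '{"claw":[0,0,0,0,0,0,0,0,0,0,0],"xyz":[[-0.005,-0.01,0.2],[0,0,0.2],[0,0,0.2],[0,0,0.2],[0,0,0.2],[0,0,0.12],[0,0,0.07],[0,0,0],[0,0,0.01],[0,0,0.01],[0,0,0]],"twist":[[0,0,0],[0,0,0],[0,0,0],[0,0,0],[0,0,0],[0,0,0],[0,0,0],[0,0,0],[0,0,0],[0,0,0],[0,0,0]]}'
```

```text
clock: 22.42
eef_pos: [449.2, -123.1, 86.7]
tool_rot: [3.142, -0.0, 0.026]
force: [-0.8, 0.8, -4.5]
width: 34.5
gripper_force: 60.7
```

```bash
python3 -m jog '{"claw":[0,0,0],"xyz":[[0,0,0.01],[0,0,0.006],[0,0,0]],"twist":[[0,0,0],[0,0,0],[0,0,0]]}'
```

```text
clock: 22.8
eef_pos: [449.3, -123.1, 85.8]
tool_rot: [3.142, -0.001, 0.026]
force: [-2.7, -0.1, 8.0]
width: 34.7
gripper_force: 62.1
```

```bash
python3 -m jog '{"claw":[1,1,1,1,1,1,1,1,1,1,1],"xyz":[[0,0,0],[0,0,0],[0,0,0],[0,0,0],[0,0,-0.1],[0,0,-0.2],[0,0,-0.2],[0,0,-0.2],[0,0,-0.2],[0,0,-0.2],[0,0,-0.1]],"twist":[[0,0,0],[0,0,0],[0,0,0],[0,0,0],[0,0,0],[0,0,0],[0,0,0],[0,0,0],[0,0,0],[0,0,0],[0,0,0]]}'
python3 -c "
from h import *
rel(624.4,185.6,206)"
```

```text
clock: 24.18
eef_pos: [449.6, -123.2, 206.4]
tool_rot: [3.141, -0.002, 0.026]
force: [-0.1, 0.4, 0.3]
width: 85.9
gripper_force: 0.0
24.175 [ 449.6 -123.2  206.4] [ 3.1412e+00 -2.1000e-03  2.6300e-02] F [-0.1  0.4  0.3] w 85.9 -> [ 1.829 -3.041  0.006]
```

```bash
python3 -m jog '{"claw":[1,1,1,1,1,1,1,1,1,1],"xyz":[[0.229,-0.38,0],[0.229,-0.38,0],[0.229,-0.38,0],[0.229,-0.38,0],[0.229,-0.38,0],[0.229,-0.38,0],[0.229,-0.38,0],[0.229,-0.38,0],[0,0,0],[0,0,0]],"twist":[[0,0,0],[0,0,0],[0,0,0],[0,0,0],[0,0,0],[0,0,0],[0,0,0],[0,0,0],[0,0,0],[0,0,0]]}'
python3 -c "
from h import *
rel(624.4,185.6,105)
w=get('top'); zoom(w,328,168,180,172,3.4,'e.png')
w=get('wrist'); print(proj(w,(624.4,185.6,135)), [(b['rect'],b['score']) for b in optics.boxes_of('wrist','gear_shaft')])
"
```

```text
clock: 25.42
eef_pos: [623.6, 184.8, 204.4]
tool_rot: [3.14, 0.001, 0.026]
force: [-0.4, 0.1, 0.9]
width: 85.7
gripper_force: 0.0
25.425 [623.6 184.8 204.4] [3.1403e+00 1.4000e-03 2.6200e-02] F [-0.4  0.1  0.9] w 85.7 -> [ 0.009 -0.009  0.994]
[310.783122   252.82448927] [([271.9, 197.3, 78.6, 77.7], 0.77)]
```

View pics/e.png

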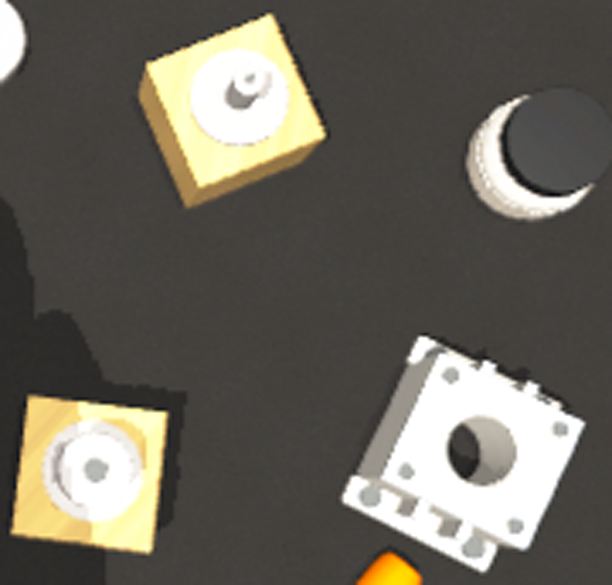

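Both shafts are parked upright (thick at crop (92,470), thin at (240,97)). Next is the gear shaft.

```bash
python3 -m jog '{"claw":[1,1,1,1,1,1,1,1,0,0,0,0],"xyz":[[0.01,-0.005,0.2],[0,0,0.2],[0,0,0.2],[0,0,0.2],[0,0,0.12],[0,0,0.06],[0,0,0],[0,0,0],[0,0,0],[0,0,0],[0,0,0],[0,0,0]],"twist":[[0,0,0],[0,0,0],[0,0,0],[0,0,0],[0,0,0],[0,0,0],[0,0,0],[0,0,0],[0,0,0],[0,0,0],[0,0,0],[0,0,0]]}'
```

```text
clock: 27.08
eef_pos: [625.4, 186.5, 107.2]
tool_rot: [-3.141, -0.0, 0.026]
force: [-1.0, 0.0, 2.0]
width: 22.4
gripper_force: 58.7
```

```bash
python3 -m jog '{"claw":[0,0,0],"xyz":[[0,0,0],[0,0,0],[0,0,0]],"twist":[[0,0,0],[0,0,0],[0,0,0]]}'
```

```text
clock: 27.45
eef_pos: [625.4, 186.5, 107.2]
tool_rot: [-3.141, -0.0, 0.026]
force: [-0.7, 1.4, 3.3]
width: 22.5
gripper_force: 58.9
```

```bash
python3 -m jog '{"claw":[0,0,0,0,0,0,0,0,0,0,0,0],"xyz":[[0,0,-0.022],[-0.1,0,0],[-0.2,0,0],[-0.2,0,0],[-0.2,0,0],[-0.2,0,0],[-0.2,0,0],[-0.2,0,0],[-0.2,0,0],[-0.2,0,0],[-0.115,0,0],[0,0,0]],"twist":[[0,0,0],[0,0,0],[0,0,0],[0,0,0],[0,0,0],[0,0,0],[0,0,0],[0,0,0],[0,0,0],[0,0,0],[0,0,0],[0,0,0]]}'
```

```text
clock: 28.95
eef_pos: [442.9, 181.3, 109.1]
tool_rot: [3.141, 0.001, 0.027]
force: [0.1, 0.2, -3.7]
width: 22.6
gripper_force: 58.9
```

```bash
python3 -m jog '{"claw":[0,0,0,0,0,0,0,0,0,0,0,0],"xyz":[[0,0,-0.1],[0,0,-0.2],[0,0,-0.2],[0,0,-0.25],[0,0,-0.25],[0,0,-0.2],[0,0,0],[0,0.3,0],[0,0.45,0],[0,0.45,0],[0,0.45,0],[0,0.45,0]],"twist":[[0,0,0],[0,0,0],[0,0,0],[0,0,0],[0,0,0],[0,0,0],[0,0,0],[0,0,0],[0,0,0],[0,0,0],[0,0,0],[0,0,0]]}'
python3 -c "
from h import *
rel(455.3,-318.1,87)"
```

```text
clock: 30.45
eef_pos: [449.1, -30.1, 228.5]
tool_rot: [3.141, 0.001, 0.026]
force: [0.8, 0.2, -3.9]
width: 22.7
gripper_force: 59.3
30.45 [449.1 -30.1 228.5] [3.1414e+00 7.0000e-04 2.6200e-02] F [ 0.8  0.2 -3.9] w 22.7 -> [-0.012  2.88   1.415]
```

```bash
python3 -m jog '{"claw":[0,0,0,0,0,0,0,0,0,0],"xyz":[[0,0.4,0],[0,0.4,0],[0,0.4,0],[0,0.4,0],[0,0.4,0],[0,0.4,0],[0,0.3,0],[-0.01,0.1,0],[0,0,0],[0,0,0]],"twist":[[0,0,0],[0,0,0],[0,0,0],[0,0,0],[0,0,0],[0,0,0],[0,0,0],[0,0,0],[0,0,0],[0,0,0]]}'
python3 -c "
from h import *
rel(455.3,-318.1,87)"
```

```text
clock: 31.7
eef_pos: [455.9, -306.5, 228.7]
tool_rot: [-3.14, 0.001, 0.028]
force: [0.0, -0.1, -4.3]
width: 22.2
gripper_force: 59.4
31.7 [ 455.9 -306.5  228.7] [-3.1398e+00  5.0000e-04  2.8300e-02] F [ 0.  -0.1 -4.3] w 22.2 -> [-0.008  0.118  1.417]
```

```bash
python3 -m jog '{"claw":[0,0,0,0,0,0,0,0,0,0,0,0],"xyz":[[-0.008,0.115,0],[0,0,0.2],[0,0,0.2],[0,0,0.2],[0,0,0.2],[0,0,0.2],[0,0,0.2],[0,0,0.12],[0,0,0.06],[0,0,0.01],[0,0,0],[0,0,0]],"twist":[[0,0,0],[0,0,0],[0,0,0],[0,0,0],[0,0,0],[0,0,0],[0,0,0],[0,0,0],[0,0,0],[0,0,0],[0,0,0],[0,0,0]]}'
```

```text
clock: 33.2
eef_pos: [455.6, -320.2, 90.7]
tool_rot: [3.141, -0.001, 0.026]
force: [-0.9, 0.2, -2.9]
width: 22.5
gripper_force: 59.5
```

```bash
python3 -m jog '{"claw":[0,0,0,0,0],"xyz":[[0,0,0.01],[0,0,0.01],[0,0,0.01],[0,0,0],[0,0,0]],"twist":[[0,0,0],[0,0,0],[0,0,0],[0,0,0],[0,0,0]]}'
```

```text
clock: 33.83
eef_pos: [455.2, -320.0, 87.2]
tool_rot: [3.142, -0.0, 0.026]
force: [-1.2, 0.1, -1.1]
width: 22.2
gripper_force: 59.9
```

```bash
python3 -m jog '{"claw":[0,0,0],"xyz":[[0,0,0.01],[0,0,0],[0,0,0]],"twist":[[0,0,0],[0,0,0],[0,0,0]]}'
```

```text
clock: 34.2
eef_pos: [455.2, -320.0, 87.2]
tool_rot: [-3.142, -0.001, 0.026]
force: [-3.2, 1.7, 7.8]
width: 22.3
gripper_force: 60.9
```

```bash
python3 -m jog '{"claw":[1,1,1,1,1,1,1,1,1,1,1],"xyz":[[0,0,0],[0,0,0],[0,0,0],[0,0,0],[0,0,-0.1],[0,0,-0.2],[0,0,-0.2],[0,0,-0.2],[0,0,-0.2],[0,0,-0.2],[0,0,-0.1]],"twist":[[0,0,0],[0,0,0],[0,0,0],[0,0,0],[0,0,0],[0,0,0],[0,0,0],[0,0,0],[0,0,0],[0,0,0],[0,0,0]]}'
python3 -c "
from h import *
rel(449.3,-123.1,206)"
```

```text
clock: 35.58
eef_pos: [455.7, -320.4, 207.8]
tool_rot: [3.14, -0.002, 0.026]
force: [-0.1, 0.1, 0.0]
width: 85.5
gripper_force: 0.0
35.575 [ 455.7 -320.4  207.8] [ 3.1403e+00 -1.9000e-03  2.6300e-02] F [-0.1  0.1  0. ] w 85.5 -> [-0.012 -1.974  0.015]
```

```bash
python3 -m jog '{"claw":[1,1,1,1,1,1,1,1],"xyz":[[0,-0.35,0],[0,-0.35,0],[0,-0.35,0],[0,-0.35,0],[0,-0.35,0],[-0.01,-0.22,0],[0,0,0],[0,0,0]],"twist":[[0,0,0],[0,0,0],[0,0,0],[0,0,0],[0,0,0],[0,0,0],[0,0,0],[0,0,0]]}'
python3 -c "
from h import *
rel(449.3,-123.1,85.8)
w=get('top'); zoom(w,328,168,180,172,3.4,'f.png')"
```

```text
clock: 36.58
eef_pos: [449.1, -124.1, 206.2]
tool_rot: [3.141, -0.0, 0.025]
force: [-0.2, 1.0, -0.2]
width: 85.7
gripper_force: 0.0
36.575 [ 449.1 -124.1  206.2] [ 3.1408e+00 -4.0000e-04  2.5500e-02] F [-0.2  1.  -0.2] w 85.7 -> [ 0.002 -0.011  1.204]
```

View pics/f.png

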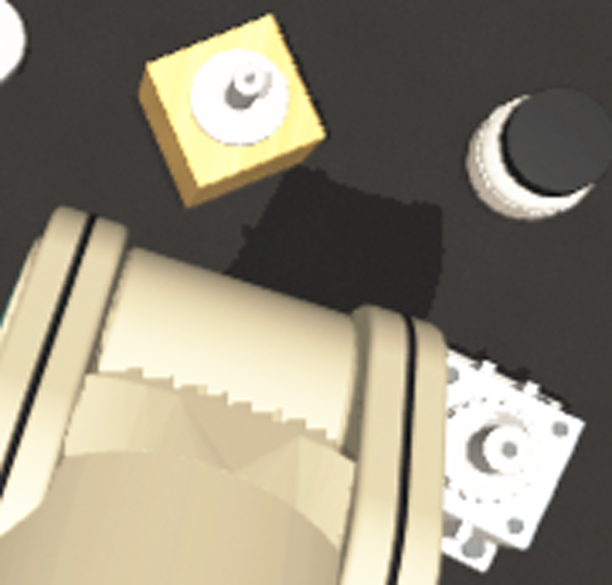

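The gear shaft is seated in the housing (head at crop (505,450)) and the jar hasn't moved. Next I grip the thick shaft.

```bash
python3 -m jog '{"claw":[1,1,1,1,1,1,1,1,1,0,0,0],"xyz":[[0,-0.01,0.2],[0,0,0.2],[0,0,0.2],[0,0,0.2],[0,0,0.2],[0,0,0.12],[0,0,0.08],[0,0,0],[0,0,0],[0,0,0],[0,0,0],[0,0,0]],"twist":[[0,0,0],[0,0,0],[0,0,0],[0,0,0],[0,0,0],[0,0,0],[0,0,0],[0,0,0],[0,0,0],[0,0,0],[0,0,0],[0,0,0]]}'
```

```text
clock: 38.12
eef_pos: [449.3, -122.4, 86.6]
tool_rot: [3.141, -0.001, 0.026]
force: [-1.9, 1.2, 8.8]
width: 34.5
gripper_force: 58.9
```

```bash
python3 -m jog '{"claw":[0,0,0,0,0,0,0,0,0,0,0],"xyz":[[0,0,0],[0,0,0],[0,0,0],[0,0,-0.1],[0,0,-0.2],[0,0,-0.2],[0,0,-0.2],[0,0,-0.2],[0,0,-0.2],[0,0,-0.1],[0,0,0]],"twist":[[0,0,0],[0,0,0],[0,0,0],[0,0,0],[0,0,0],[0,0,0],[0,0,0],[0,0,0],[0,0,0],[0,0,0],[0,0,0]]}'
python3 -c "
from h import *
rel(443.9,181.2,206)"
```

```text
clock: 39.5
eef_pos: [449.1, -122.0, 206.5]
tool_rot: [3.141, -0.001, 0.026]
force: [-0.6, 0.0, -3.9]
width: 34.4
gripper_force: 60.2
39.5 [ 449.1 -122.   206.5] [ 3.1415e+00 -8.0000e-04  2.6500e-02] F [-0.6  0.  -3.9] w 34.4 -> [ 0.029 -3.033  0.005]
```

```bash
python3 -m jog '{"claw":[0,0,0,0,0,0,0,0,0,0,0,0],"xyz":[[0,-0.2,0],[0,-0.35,0],[0,-0.35,0],[0,-0.35,0],[0,-0.35,0],[0,-0.35,0],[0,-0.35,0],[0,-0.35,0],[0.01,-0.25,0],[0.02,-0.13,0],[0,0,0],[0,0,0]],"twist":[[0,0,0],[0,0,0],[0,0,0],[0,0,0],[0,0,0],[0,0,0],[0,0,0],[0,0,0],[0,0,0],[0,0,0],[0,0,0],[0,0,0]]}'
python3 -c "
from h import *
rel(443.9,181.3,108)"
```

```text
clock: 41.0
eef_pos: [443.9, 179.3, 205.8]
tool_rot: [3.14, 0.001, 0.025]
force: [-0.3, -0.5, -4.0]
width: 34.4
gripper_force: 60.6
41.0 [443.9 179.3 205.8] [3.1404e+00 8.0000e-04 2.4500e-02] F [-0.3 -0.5 -4. ] w 34.4 -> [ 0.002 -0.021  0.978]
```

```bash
python3 -m jog '{"claw":[0,0,0,0,0,0,0,0,0,0],"xyz":[[0,-0.014,0],[0,0,0],[0,0,0.15],[0,0,0.2],[0,0,0.2],[0,0,0.2],[0,0,0.15],[0,0,0.07],[0,0,0],[0,0,0]],"twist":[[0,0,0],[0,0,0],[0,0,0],[0,0,0],[0,0,0],[0,0,0],[0,0,0],[0,0,0],[0,0,0],[0,0,0]]}'
python3 -c "
from h import *
rel(563.8,183.9,106.5)"
```

```text
clock: 42.25
eef_pos: [444.5, 182.4, 109.7]
tool_rot: [-3.141, -0.001, 0.026]
force: [0.3, -0.0, -4.0]
width: 34.5
gripper_force: 60.6
42.25 [444.5 182.4 109.7] [-3.1411e+00 -1.1000e-03  2.6200e-02] F [ 0.3 -0.  -4. ] w 34.5 -> [1.193 0.016 0.033]
```

```bash
python3 -m jog '{"claw":[0,0,0,0,0,0,0,0,0,0,0,0],"xyz":[[0,0.01,0.008],[0.1,0,0],[0.15,0,0],[0.15,0,0],[0.15,0,0],[0.15,0,0],[0.15,0,0],[0.15,0,0],[0.12,0,0],[0.07,0,0],[0,0,0],[0,0,0]],"twist":[[0,0,0],[0,0,0],[0,0,0],[0,0,0],[0,0,0],[0,0,0],[0,0,0],[0,0,0],[0,0,0],[0,0,0],[0,0,0],[0,0,0]]}'
```

```text
clock: 43.75
eef_pos: [562.2, 184.4, 108.2]
tool_rot: [3.141, 0.001, 0.027]
force: [0.5, 0.5, -3.9]
width: 34.6
gripper_force: 60.6
```

```bash
python3 -m jog '{"claw":[0,0,0,0,0],"xyz":[[0.013,0,0],[0,0,0.01],[0,0,0.008],[0,0,0],[0,0,0]],"twist":[[0,0,0],[0,0,0],[0,0,0],[0,0,0],[0,0,0]]}'
```

```text
clock: 44.38
eef_pos: [564.2, 184.5, 106.8]
tool_rot: [-3.141, 0.0, 0.026]
force: [-1.9, -0.2, -0.4]
width: 34.2
gripper_force: 61.1
```

```bash
python3 -m jog '{"claw":[0,0,1,1,1,1,1,1,1,1,1,1],"xyz":[[-0.003,0,0.007],[0,0,0],[0,0,0],[0,0,0],[0,0,0],[0,0,0],[0,0,-0.1],[0,0,-0.2],[0,0,-0.2],[0,0,-0.2],[0,0,-0.2],[0,0,-0.1]],"twist":[[0,0,0],[0,0,0],[0,0,0],[0,0,0],[0,0,0],[0,0,0],[0,0,0],[0,0,0],[0,0,0],[0,0,0],[0,0,0],[0,0,0]]}'
python3 -c "
from h import *
rel(639,-205.7,206)"
```

```text
clock: 45.88
eef_pos: [564.6, 184.6, 207.5]
tool_rot: [-3.141, -0.002, 0.026]
force: [0.4, 0.2, -0.7]
width: 85.3
gripper_force: 0.0
45.875 [564.6 184.6 207.5] [-3.1409e+00 -2.2000e-03  2.6300e-02] F [ 0.4  0.2 -0.7] w 85.3 -> [0.641 3.921 0.014]
```

```bash
python3 -m jog '{"claw":[1,1,1,1,1,1,1,1,1,1,1,1],"xyz":[[0.064,0.391,0],[0.064,0.391,0],[0.064,0.391,0],[0.064,0.391,0],[0.064,0.391,0],[0.064,0.391,0],[0.064,0.391,0],[0.064,0.391,0],[0.064,0.391,0],[0.064,0.391,0],[0,0,0],[0,0,0]],"twist":[[0,0,0],[0,0,0],[0,0,0],[0,0,0],[0,0,0],[0,0,0],[0,0,0],[0,0,0],[0,0,0],[0,0,0],[0,0,0],[0,0,0]]}'
python3 -c "
from h import *
rel(638.9,-205.6,83.5)
old=cv2.imread('pics/top0.png')
im=get('top'); new=im['color'][:,:,::-1].copy(); cv2.imwrite('pics/top1.png',new)
# shift of the thick shaft: match its old head+flange patch in the new picture
t=old[226:262,152:192]; r=cv2.matchTemplate(new[216:272,142:202],t,cv2.TM_CCOEFF_NORMED)
print(r.max().round(3), cv2.minMaxLoc(r)[3], 'unmoved = (10,10)')
i,j=np.unravel_index(r.argmax(),r.shape)
print(r[i-1:i+2,j].round(3),r[i,j-1:j+2].round(3))
a=cv2.resize(old[183:347,140:236],None,fx=3.4,fy=3.4,interpolation=2);b=cv2.resize(new[183:347,140:236],None,fx=3.4,fy=3.4,interpolation=2)
cv2.imwrite('pics/g.png',np.hstack([a,b]))"
```

```text
clock: 47.38
eef_pos: [638.0, -203.9, 205.5]
tool_rot: [-3.14, 0.001, 0.026]
force: [0.2, 0.4, 0.5]
width: 85.4
gripper_force: 0.0
47.375 [ 638.  -203.9  205.5] [-3.1403e+00  7.0000e-04  2.6400e-02] F [0.2 0.4 0.5] w 85.4 -> [0.01  0.018 1.22 ]
0.95 (10, 10) unmoved = (10,10)
[0.929 0.95  0.791] [0.942 0.95  0.823]
```

View pics/g.png

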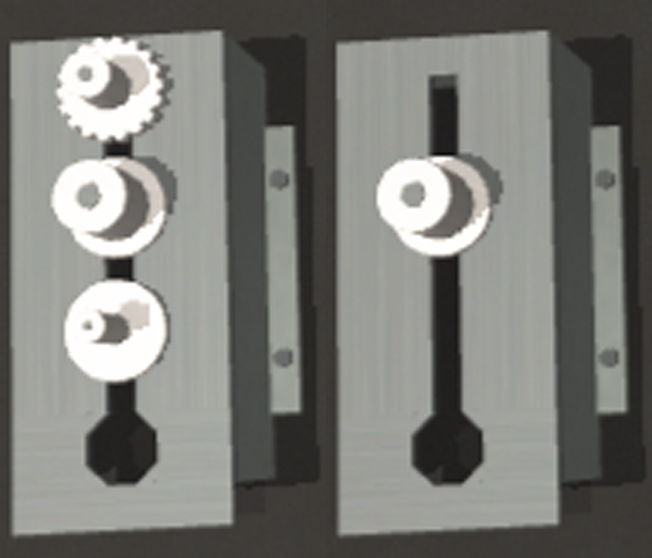

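The thick shaft hangs upright where it was (crop (415,195), within about 0.5 px of the first picture). Now the thin shaft.

```bash
python3 -m jog '{"claw":[1,1,1,1,1,1,1,1,1,0,0,0],"xyz":[[0.008,0.01,0.2],[0,0,0.2],[0,0,0.2],[0,0,0.2],[0,0,0.2],[0,0,0.12],[0,0,0.09],[0,0,0],[0,0,0],[0,0,0],[0,0,0],[0,0,0]],"twist":[[0,0,0],[0,0,0],[0,0,0],[0,0,0],[0,0,0],[0,0,0],[0,0,0],[0,0,0],[0,0,0],[0,0,0],[0,0,0],[0,0,0]]}'
```

```text
clock: 48.92
eef_pos: [639.2, -205.7, 85.1]
tool_rot: [3.142, -0.0, 0.026]
force: [-0.2, 0.4, 0.6]
width: 32.2
gripper_force: 0.0
```

```bash
python3 -m jog '{"claw":[0,0,0,0,0],"xyz":[[0,0,0],[0,0,0],[0,0,0],[0,0,0],[0,0,0]],"twist":[[0,0,0],[0,0,0],[0,0,0],[0,0,0],[0,0,0]]}'
```

```text
clock: 49.55
eef_pos: [639.2, -205.6, 85.1]
tool_rot: [-3.142, -0.0, 0.026]
force: [-1.1, 0.4, 4.0]
width: 14.5
gripper_force: 58.4
```

```bash
python3 -m jog '{"claw":[0,0,0,0,0,0,0,0,0,0,0,0],"xyz":[[0,0,-0.1],[0,0,-0.2],[0,0,-0.2],[0,0,-0.2],[0,0,-0.2],[0,0,-0.2],[0,0,-0.15],[0,0,0],[-0.1,-0.21,0],[-0.17,-0.36,0],[-0.17,-0.36,0],[-0.17,-0.36,0]],"twist":[[0,0,0],[0,0,0],[0,0,0],[0,0,0],[0,0,0],[0,0,0],[0,0,0],[0,0,0],[0,0,0],[0,0,0],[0,0,0],[0,0,0]]}'
python3 -c "
from h import *
rel(443.9,181.3,108)"
```

```text
clock: 51.05
eef_pos: [573.5, -77.1, 209.1]
tool_rot: [-3.141, 0.001, 0.026]
force: [0.6, 0.6, -3.6]
width: 13.9
gripper_force: 58.7
51.05 [573.5 -77.1 209.1] [-3.1412e+00  1.4000e-03  2.6200e-02] F [ 0.6  0.6 -3.6] w 13.9 -> [-1.226 -2.617  1.014]
```

```bash
python3 -m jog '{"claw":[0,0,0,0,0,0,0,0,0,0,0],"xyz":[[-0.16,-0.35,0],[-0.16,-0.35,0],[-0.16,-0.35,0],[-0.16,-0.35,0],[-0.16,-0.35,0],[-0.16,-0.35,0],[-0.14,-0.25,0],[-0.07,-0.12,0],[0,0,0],[0,0,0],[0,0,0]],"twist":[[0,0,0],[0,0,0],[0,0,0],[0,0,0],[0,0,0],[0,0,0],[0,0,0],[0,0,0],[0,0,0],[0,0,0],[0,0,0]]}'
python3 -c "
from h import *
rel(443.9,181.3,107.3)"
```

```text
clock: 52.42
eef_pos: [451.9, 164.2, 209.8]
tool_rot: [3.141, -0.0, 0.024]
force: [-0.5, -0.3, -3.1]
width: 14.3
gripper_force: 58.7
52.425 [451.9 164.2 209.8] [ 3.1411e+00 -4.0000e-04  2.4100e-02] F [-0.5 -0.3 -3.1] w 14.3 -> [-0.076 -0.173  1.025]
```

```bash
python3 -m jog '{"claw":[0,0,0,0,0,0,0,0,0,0,0],"xyz":[[-0.076,-0.165,0],[0,0,0],[0,0,0],[0,0,0.15],[0,0,0.2],[0,0,0.2],[0,0,0.2],[0,0,0.15],[0,0,0.1],[0,0,0],[0,0,0]],"twist":[[0,0,0],[0,0,0],[0,0,0],[0,0,0],[0,0,0],[0,0,0],[0,0,0],[0,0,0],[0,0,0],[0,0,0],[0,0,0]]}'
python3 -c "
from h import *
rel(502.4,183,107.3)"
```

```text
clock: 53.8
eef_pos: [443.7, 181.7, 110.3]
tool_rot: [-3.141, -0.001, 0.026]
force: [-0.6, 0.7, -3.2]
width: 14.4
gripper_force: 58.9
53.8 [443.7 181.7 110.3] [-3.1413e+00 -1.0000e-03  2.6000e-02] F [-0.6  0.7 -3.2] w 14.4 -> [0.587 0.003 0.03 ]
```

```bash
python3 -m jog '{"claw":[0,0,0,0,0,0,0,0,0,0],"xyz":[[0,0,0.028],[0,0,0],[0.06,0,0],[0.1,0,0],[0.1,0,0],[0.12,0,0],[0.12,0,0],[0.087,0,0],[0,0,0],[0,0,0]],"twist":[[0,0,0],[0,0,0],[0,0,0],[0,0,0],[0,0,0],[0,0,0],[0,0,0],[0,0,0],[0,0,0],[0,0,0]]}'
```

```text
clock: 55.05
eef_pos: [501.2, 183.2, 106.9]
tool_rot: [3.141, 0.001, 0.026]
force: [-0.7, 0.3, -3.0]
width: 14.3
gripper_force: 58.9
```

```bash
python3 -m jog '{"claw":[0,0,0,0,0],"xyz":[[0.008,0,0],[0,0,0.01],[0,0,0.008],[0,0,0],[0,0,0]],"twist":[[0,0,0],[0,0,0],[0,0,0],[0,0,0],[0,0,0]]}'
```

```text
clock: 55.68
eef_pos: [502.7, 183.3, 105.2]
tool_rot: [3.142, -0.0, 0.026]
force: [0.2, -0.1, -2.2]
width: 14.2
gripper_force: 58.9
```

```bash
python3 -m jog '{"claw":[0,0,0],"xyz":[[0,0,0.01],[0,0,0],[0,0,0]],"twist":[[0,0,0],[0,0,0],[0,0,0]]}'
```

```text
clock: 56.05
eef_pos: [502.8, 183.4, 105.0]
tool_rot: [-3.141, -0.0, 0.026]
force: [-1.6, -1.0, 6.5]
width: 14.2
gripper_force: 60.0
```

```bash
python3 -m jog '{"claw":[1,1,1,1,1,1,1,1,1,1,1],"xyz":[[0,0,0],[0,0,0],[0,0,0],[0,0,0],[0,0,-0.1],[0,0,-0.2],[0,0,-0.2],[0,0,-0.2],[0,0,-0.2],[0,0,-0.2],[0,0,-0.15]],"twist":[[0,0,0],[0,0,0],[0,0,0],[0,0,0],[0,0,0],[0,0,0],[0,0,0],[0,0,0],[0,0,0],[0,0,0],[0,0,0]]}'
```

```text
clock: 57.42
eef_pos: [502.9, 183.4, 230.7]
tool_rot: [-3.141, -0.001, 0.026]
force: [-0.8, 0.9, -0.4]
width: 85.5
gripper_force: 0.0
```

```bash
python3 -m jog '{"claw":[1,1,1,1,1,1,1,1],"xyz":[[0,0.4,0],[0,0.4,0],[0,0.4,0],[0,0.4,0],[0,0.4,0],[0,0.4,0],[0,0,0],[0,0,0]],"twist":[[0,0,0],[0,0,0],[0,0,0],[0,0,0],[0,0,0],[0,0,0],[0,0,0],[0,0,0]]}'
python3 - <<'E'
from h import *
old=cv2.imread('pics/top0.png')
im=get('top'); new=im['color'][:,:,::-1].copy()
for n,(x,y,w,h) in dict(thick=(152,226,40,36),thin=(157,264,36,33)).items():
    t=old[y:y+h,x:x+w]; r=cv2.matchTemplate(new[y-10:y+h+10,x-10:x+w+10],t,cv2.TM_CCOEFF_NORMED)
    i,j=np.unravel_index(r.argmax(),r.shape); print(n,j-10,i-10,r[i-1:i+2,j].round(3),r[i,j-1:j+2].round(3))
so=cv2.imread('pics/scene0.png'); s=get('scene')['color'][:,:,::-1]
for n,(x,y,w,h) in dict(thick=(440,158,32,36),thin=(414,145,32,35)).items():
    t=so[y:y+h,x:x+w]; r=cv2.matchTemplate(s[y-10:y+h+10,x-10:x+w+10].copy(),t,cv2.TM_CCOEFF_NORMED)
    i,j=np.unravel_index(r.argmax(),r.shape); print('scene',n,j-10,i-10,r[i-1:i+2,j].round(3),r[i,j-1:j+2].round(3))
b=cv2.resize(new[150:347,140:510],None,fx=1.6,fy=1.6,interpolation=2); c=cv2.resize(s[130:330,80:520],(592,269),interpolation=2)
cv2.imwrite('pics/z.png',np.vstack([b,c]))
E
```

```text
clock: 58.42
eef_pos: [508.9, -55.9, 229.4]
tool_rot: [-3.141, 0.0, 0.026]
force: [-0.8, 0.0, 1.1]
width: 85.0
gripper_force: 0.0
thick -1 0 [0.786 0.815 0.667] [0.722 0.815 0.798]
thin 0 0 [0.737 0.783 0.59 ] [0.745 0.783 0.698]
scene thick 1 0 [0.857 0.972 0.896] [0.96  0.972 0.865]
scene thin 0 0 [0.899 0.987 0.916] [0.905 0.987 0.96 ]
```

View pics/z.png

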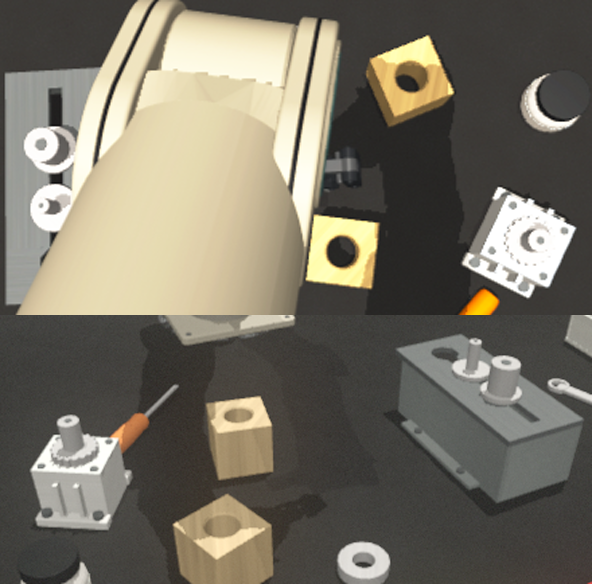

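Gear shaft seated, both other shafts hanging upright within about 1 mm of where they started, jar and bearing not moved, arm clear.

```bash
python3 -c "
from cell import order
print(order.finish_job())"
```

```text
the job is handed in; nothing more can be done
None
```

The job is handed in at about 58 s: the gear shaft is seated in the housing, the thick and thin shafts hang back within about 1 mm of their starting places by camera comparison, and the jar and bearing were never touched.

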